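Set the potter's throwing gauge

TASK

Set the throwing gauge for the next batch: with a fingertip, roll the knurled thumbwheel that peeps out of its metal housing until the brass pointer stands level with the tall round pin, not the low square block, and take the finger away. Move the pointer only by the thumbwheel, never by pushing the pointer itself, and do not knock over the unglazed cup beside it.

Things in the scene. Friction and masses are not known exactly. Their poses are not given: they have to be found in the camera images.
- wheel_axle (a point): Centre of the thumbwheel, 33 mm above the bench, fixed on the bolted-down gauge; x along the axle, y along the gauge, z up. Steel disc on edge, 60 mm diameter, 16 mm wide, ribbed rim; only its top 13 mm shows through a 44 x 120 x 50 mm aluminium housing. Turns at under 2 N at the rim, stays put. Press the crown at 3 N or more and stroke along y, up to 32 mm a stroke; strokes add up.
- pointer: Brass block 18 x 26 x 12 mm, its 5 mm wide tongue pointing to +x. Rides on the gauge's dark steel deck (56 x 220 mm, 24 mm high, on the housing's +x side), 35 mm in x from the wheel, travel 75 mm in y either way. Geared to the wheel: goes the same way along y, and as far, as the top of the rim. Origin: middle of its underside, on the tongue's line; axes as the gauge.
- tall_mark: Tall steel pin, 10 mm diameter, 37 mm tall, ball top, fixed on the deck, 68 mm in x from the wheel's centre and 32 to 48 mm in y to either side. Origin: centre of its foot, 24 mm above the bench; axes as the gauge. On the other side of the deck stands a low square steel block (12 x 16 x 10 mm), not the one wanted.
- cup: Loose unglazed clay cup, 76 mm across the mouth, 92 mm tall, upright on the bench off the gauge's +y end, 180 to 215 mm from the wheel. Origin: centre of its foot, z up.

How it is judged:
By the outcome, as a careful person would: the job done as asked, in the order asked, and still so for the second after the job is handed in, with the robot touching nothing.
It also fails if it takes over 35 s, if anything falls off the work surface, if the arm or the gripper's body presses on something with over 40 N, if the wrist force passes 120 N, or if a joint passes its speed limit or range.

ROBOT

A 6-joint arm with a two-finger parallel gripper is mounted at the origin on the work surface. World frame = base frame: x ahead of the robot, y to its left, z up, the work surface at z = 0. Lengths are in m, angles in rad, forces in N, time in s.
With the tool pointing down it reaches from about 0.3 to 0.775 m from the base axis. Payload 14.6 kg.
Tool frame: the origin (TCP) lies midway between the tips of the shut fingers; the grasp point (between the pads) lies 19 mm behind it; z points along the fingers, y is the line along which they close (so a half turn about z gives the same grasp; the last joint's range is limited). The gripper opens to 94 mm and grips with 3 to 60 N. Pads are 16 mm wide; open, the fingers measure 119 mm over their backs; the gripper's body (75 mm by 177 mm) begins 78 mm behind the grasp point.
Start: joints at [1.101, 0.3, 1.521, -0, 1.321, -0.067], TCP at [0.216, 0.506, 0.205] pointing down, gripper open.
Joint ranges: [-3.03, 3.03], [-0.79, 2.21], [0.23, 2.52], [-1.04, 4.18], [0, 3.07], [-2.55, 2.55]. Speed limits (rad/s): [2.22, 2.22, 2.57, 3.14, 3.14, 3.14].

INTERFACE

Orientations are given as [roll, pitch, yaw] about the fixed x, y, z axes, in that order (R = Rz(yaw) Ry(pitch) Rx(roll)).
In Python, from station import telemetry, optics, ctrl gives the robot as it stands.
- The arm moves only by the tool carry_out, never from a script. Its argument "plan" is a list that holds one entry, the list of rows, each a list of 7 numbers: the shift along the tool's x, y, z in mm, then the turn, a rotation vector about the tool's x, y, z in rad, then the finger opening in mm, from 0 to 94. A call has 1 to 20 rows; each row shifts and turns the commanded pose from where the row before left it, along the tool's axes as they then stand; what a row does not reach is not made up. A row lasts 1/12 s, in which the tool goes at most 41.7 mm and 7.16 degrees, less where a joint would pass 70% of its speed; a pose out of reach is approached as far as the arm can. A call with a gripper value outside its range is refused whole. The fingers move at their own pace and stop on an object; "squeeze" is the grip in N (left out, the last holds). Time passes only in rows, so rows that do not move let the fingers close. It gives the time, the measured TCP pose, the force, the opening and the grip force at its end, in the units of the state.
- telemetry.get_obs(): the state, without advancing time (a new reading comes with each control period).
- optics.camera(name): name is "scene" or "top" or "wrist"; returns a dict with "pixels" (384x512x3 uint8, red, green, blue), "intrinsics" (3x3 intrinsics, pixels), "dist_coeffs" ([k1, k2, p1, p2, k3] as OpenCV has them; the pictures are not rectified), "origin" and "rotation" of the camera in the world. Camera axes: x right, y down, z forward; pixel columns grow to the right and rows downward; lengths in m; the calibration is good to about 2 mm. A picture is of the moment at which its call begins. There is no depth.
- ctrl.hand_in(): hands the job in; it is judged then, once.
The state is a dict: "time_s": time; "qpos": joint angles; "joint_vel": joint speeds; "tau": joint torques, N m; "ee_pos": TCP position; "eef_rot": TCP orientation; "force": force on the tool from outside, world axes, zero at the start; "moment": the same for the moment, N m; "grip_width": finger opening in m; "grip_force": force on a finger pad.
Only numpy, scipy, OpenCV 4.12 (cv2) and the standard library are available. Lean on these libraries where they do the work, as an engineer would, in place of code of your own. Each camera call takes 0.05 s, during which the arm holds its last target. There are 200 camera calls.

## Working session

There is one attempt and no reset: what is moved stays moved. The work goes in short steps, Python scripts to look and compute and a tool call to move; the robot and the scene stay as the last step left them, time stands still between calls to the robot, and variables do not carry over. Pictures are saved under pics/ and viewed, at most 10 in all, crops included, and the job is handed in when it is done.

Besides the shell and the picture viewer there is one more tool, called as a command line: name --argument value ..., lists and objects as JSON in quotes. carry_out: Moves the arm, as the interface text tells. Its arguments: {"type":"object","properties":{"plan":{"type":"array","items":{"type":"array","items":{"type":"array","items":{"type":"number"}}}},"squeeze":{"type":"number"}},"required":["plan"]}

```bash
mkdir -p pics
python3 - <<'E'
from station import telemetry, optics
import cv2,pickle
ims=[]
d={}
for n in ("scene","top"):
    c=optics.camera(n);d[n]=c
    ims.append(c["pixels"][:,:,::-1]); print(n,c["origin"],c["intrinsics"])
pickle.dump(d,open("c0.pkl","wb"))
for n,i in zip(d,ims): cv2.imwrite(f"pics/{n}0.png",cv2.resize(i,(768,576),interpolation=cv2.INTER_CUBIC))
print(telemetry.get_obs())
E
```

```text
scene [ 1.0327402  -0.27608518  0.45414245] [[476.6649668    0.         257.13627998]
 [  0.         476.6649668  183.23011627]
 [  0.           0.           1.        ]]
top [0.52178987 0.15552884 0.69953985] [[428.82669645   0.         253.61470026]
 [  0.         428.82669645 187.15705913]
 [  0.           0.           1.        ]]
{'time_s': 0.1, 'qpos': array([ 1.10140076e+00,  3.00399058e-01,  1.52151335e+00, -3.59923444e-06,
        1.32071724e+00, -6.66047174e-02]), 'joint_vel': array([ 0.00014076, -0.00259115, -0.00068728, -0.00108863,  0.00072642,
       -0.00073952]), 'tau': array([ 1.27718191e-03, -5.32638788e+01, -3.53290486e+01,  7.09348032e-02,
        2.35231215e-02, -9.59493877e-05]), 'ee_pos': array([0.215491  , 0.50576835, 0.2049545 ]), 'eef_rot': array([-3.14055773e+00, -6.55386597e-05,  2.73880266e+00]), 'force': array([-0.2102867 , -0.87332283, -0.20961006]), 'moment': array([ 0.04906323, -0.00175574,  0.04712133]), 'grip_force': 0.0, 'grip_width': 0.09402682821512126}
```

View pics/scene0.png

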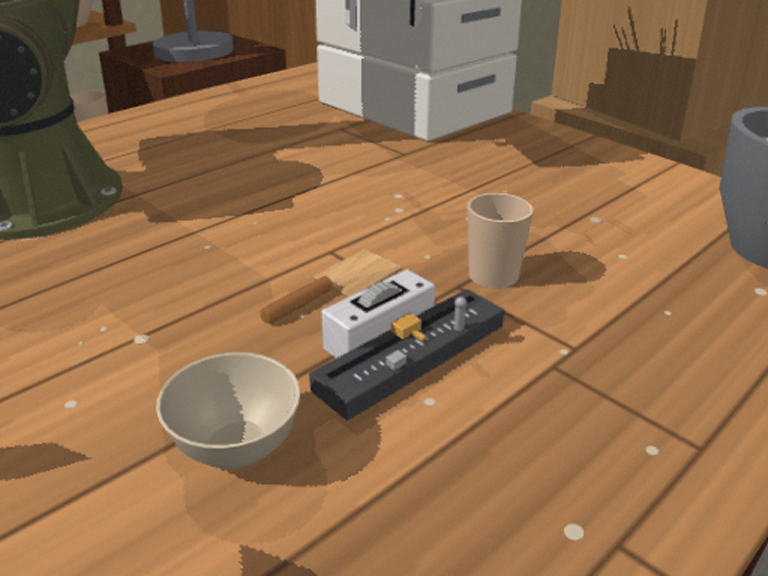

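View pics/top0.png

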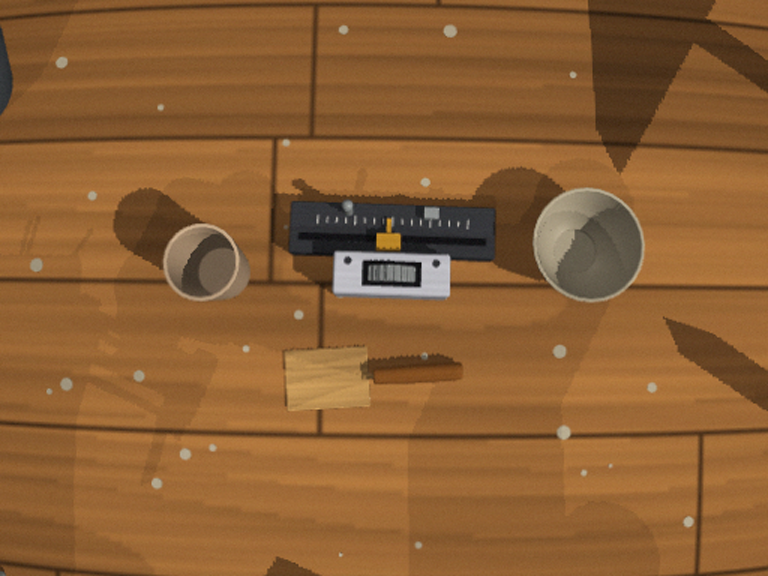

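The scene view shows the gauge with the bowl off one end and the cup off the other. In the top view (×1.5), the wheel is at (391,273), the brass tongue at (389,223), the pin's top at (348,206) and the low block at (432,213). The cup is at (202,262), so +y points left.

```bash
cat > h.py <<'E'
import numpy as np,cv2
def ray(c,uv):
    p=cv2.undistortPoints(np.array([[uv]],float),np.array(c["intrinsics"]),np.array(c["dist_coeffs"]))[0,0]
    return np.array(c["origin"]),np.array(c["rotation"])@np.array([*p,1])
def on(c,uv,z):
    o,d=ray(c,uv); return o+d*(z-o[2])/d[2]
def tri(c1,u1,c2,u2):
    o1,d1=ray(c1,u1);o2,d2=ray(c2,u2)
    s=np.linalg.lstsq(np.stack([d1,-d2],1),o2-o1,rcond=None)[0]
    a,b=o1+s[0]*d1,o2+s[1]*d2
    return (a+b)/2,np.linalg.norm(a-b)
def brass(px):
    h=cv2.cvtColor(px,cv2.COLOR_RGB2HSV); return cv2.inRange(h,(15,170,130),(28,255,255))
E
python3 - <<'E'
import pickle,numpy as np,cv2
from h import *
d=pickle.load(open("c0.pkl","rb"));t=d["top"];s=d["scene"]
f=1.5
for n,uv,z in [("wheel",(391,273),.063),("housL",(333,252),.05),("housR",(450,254),.05),("deckTL",(291,202),.024),("deckTR",(495,208),.024),("deckBL",(289,250),.024),("deckBR",(494,261),.024),("pintop",(348,206),.059),("block",(432,213),.034),("tongue",(389,220),.03),("cup",(202,262),.092)]:
    print(n,on(t,np.array(uv)/f,z).round(4))
print(tri(t,np.array((348,206))/f,s,np.array((461,301))/f), tri(t,np.array((391,273))/f,s,np.array((381,291))/f))
px=t["pixels"][125:210,185:335]
cv2.imwrite("pics/crop1.png",cv2.resize(px[:,:,::-1],None,fx=5,fy=5,interpolation=cv2.INTER_CUBIC))
E
```

```text
Traceback (most recent call last):
  File "h.py", line 6, in on
    o,d=ray(c,uv); return o+d*(z-o[2])/d[2]
                                       ~^^^
IndexError: invalid index to scalar variable.
```

Run:
```python
import pickle
d=pickle.load(open("c0.pkl","rb"))
for n in d: print(d[n]["rotation"],d[n]["dist_coeffs"])
```

```text
[-2.12715638 -0.00826751  0.8043086 ] [-0.15076572  0.          0.          0.          0.        ]
[-3.04746747 -0.0059528  -1.56024622] [-0.15238633  0.          0.          0.          0.        ]
```

```bash
sed -i 's/^import numpy.*/&\nfrom scipy.spatial.transform import Rotation as R/; s/np.array(c\["rotation"\])@/R.from_euler("xyz",c["rotation"]).as_matrix()@/' h.py
python3 - <<'E'
import pickle,numpy as np,cv2
from h import *
d=pickle.load(open("c0.pkl","rb"));t=d["top"];s=d["scene"]
f=1.5
for n,uv,z in [("wheel",(391,273),.063),("housL",(333,252),.05),("housR",(450,254),.05),("deckTL",(291,202),.024),("deckTR",(495,208),.024),("deckBL",(289,250),.024),("deckBR",(494,261),.024),("pintop",(348,206),.059),("block",(432,213),.034),("tongue",(389,220),.03),("cup",(202,262),.092)]:
    print(n,on(t,np.array(uv)/f,z).round(4))
print(tri(t,np.array((348,206))/f,s,np.array((461,301))/f), tri(t,np.array((391,273))/f,s,np.array((381,291))/f))
px=t["pixels"][125:210,185:335]
cv2.imwrite("pics/crop1.png",cv2.resize(px[:,:,::-1],None,fx=5,fy=5,interpolation=cv2.INTER_CUBIC))
E
```

```text
wheel [0.5898 0.1419 0.063 ]
housL [0.612 0.201 0.05 ]
housR [0.6114 0.0816 0.05  ]
deckTL [0.6693 0.2489 0.024 ]
deckTR [0.6655 0.0299 0.024 ]
deckBL [0.6173 0.2497 0.024 ]
deckBR [0.608  0.0315 0.024 ]
pintop [0.658 0.186 0.059]
block [0.6569 0.0987 0.034 ]
tongue [0.6496 0.1438 0.03  ]
cup [0.5954 0.3242 0.092 ]
(array([0.66029758, 0.1878772 , 0.05668212]), np.float64(0.00492666187247026)) (array([0.59191737, 0.14336098, 0.05620069]), np.float64(0.004242357072534871))
```

View pics/crop1.png

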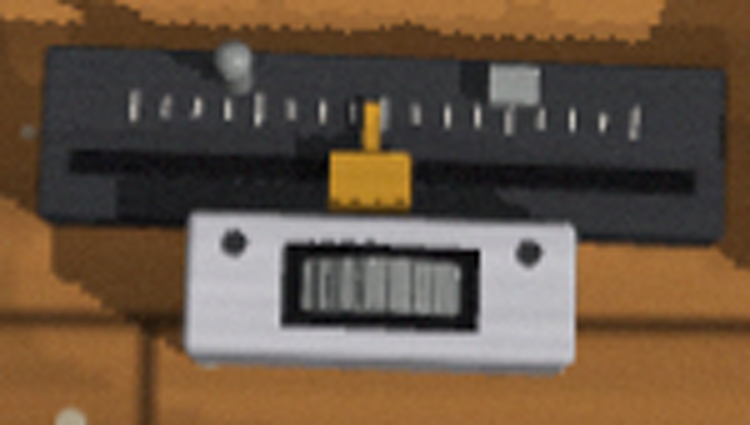

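The crop (×5, offset 185,125) shows the tongue at (371,115), the pin's ball at (234,60), the block at (515,85), the wheel slot centred at (381,286) and the screws at (233,242) and (528,252).

Run:
```python
import pickle,numpy as np
from h import *
from station import telemetry
d=pickle.load(open("c0.pkl","rb"));t=d["top"]
P=lambda x,y,z:on(t,(185+x/5-.4,125+y/5-.4),z)
def yaw(a,b):v=a-b;return np.arctan2(-v[0],v[1])
for a,b in [((233,242,.05),(528,252,.05)),((193,212,.05),(575,226,.05)),((48,45,.024),(725,70,.024)),((70,150,.024),(695,171,.024))]: print("yaw",yaw(P(*a),P(*b)))
g=np.mean([yaw(P(*a),P(*b)) for a,b in [((233,242,.05),(528,252,.05)),((193,212,.05),(575,226,.05)),((48,45,.024),(725,70,.024)),((70,150,.024),(695,171,.024))]])
Rg=R.from_euler("z",g).as_matrix()
slot=(P(233,242,.05)+P(528,252,.05))/2
w=P(381,286,.063)
for n,p in dict(w=w,screwmid=slot,pin=P(234,60,.056),foot=P(238,88,.024),tong=P(372,115,.032),block=P(515,84,.034)).items(): print(n,p.round(4),((p-w)@Rg*1000).round(1))
o=telemetry.get_obs();T=R.from_euler("xyz",o["eef_rot"]).as_matrix()
print("g",g,"move mm",T.T@(np.array([*w[:2],.2])-o["ee_pos"])*1000,"dyaw",np.pi+g-o["eef_rot"][2])
```

```text
yaw -0.022687386579573327
yaw -0.02534330558545952
yaw -0.02508804885643499
yaw -0.022081541842428422
w [0.5901 0.1417 0.063 ] [0. 0. 0.]
screwmid [0.6035 0.1417 0.05  ] [ 13.4   0.3 -13. ]
pin [0.6598 0.1871 0.056 ] [68.6 47.  -7. ]
foot [0.6575 0.1872 0.024 ] [ 66.3  47.1 -39. ]
tong [0.6477 0.1444 0.032 ] [ 57.5   4.  -31. ]
block [0.6579 0.0993 0.034 ] [ 68.8 -40.8 -29. ]
g -0.023800070715974064 move mm [-487.30163081 -188.06760148    5.11720515] dyaw 0.3789899244581605
```

carry_out --plan '[[[-30.5,-11.75,0,0,0,0,0],[-30.5,-11.75,0,0,0,0,0],[-30.5,-11.75,0,0,0,0,0],[-30.5,-11.75,0,0,0,0,0],[-30.5,-11.75,0,0,0,0,0],[-30.5,-11.75,0,0,0,0,0],[-30.5,-11.75,0,0,0,0,0],[-30.5,-11.75,0,0,0,0,0],[-30.5,-11.75,0,0,0,0,0],[-30.5,-11.75,0,0,0,0,0],[-30.5,-11.75,0,0,0,0,0],[-30.5,-11.75,0,0,0,0,0],[-30.5,-11.75,0,0,0,0,0],[-30.5,-11.75,0,0,0,0,0],[-30.5,-11.75,0,0,0,0,0],[-30.5,-11.75,0,0,0,0,0],[0,0,0,0,0,-0.095,0],[0,0,0,0,0,-0.095,0],[0,0,0,0,0,-0.095,0],[0,0,0,0,0,-0.095,0]]]' --squeeze 20

```text
time_s: 1.77
ee_pos: [0.5908, 0.1415, 0.2049]
eef_rot: [-3.141, -0.001, 3.123]
force: [-0.1, 0.4, 0.5]
grip_width: -0.0001
grip_force: 0.0
```

Run:
```python
from station import optics
import cv2,pickle
c=optics.camera("wrist");pickle.dump(c,open("w1.pkl","wb"))
print(c["origin"],c["rotation"])
cv2.imwrite("pics/w1.png",cv2.resize(c["pixels"][:,:,::-1],(768,576)))
```

```text
[0.51888974 0.1429048  0.38389449] [2.88997747e+00 1.88415202e-05 1.55202871e+00]
```

View pics/w1.png

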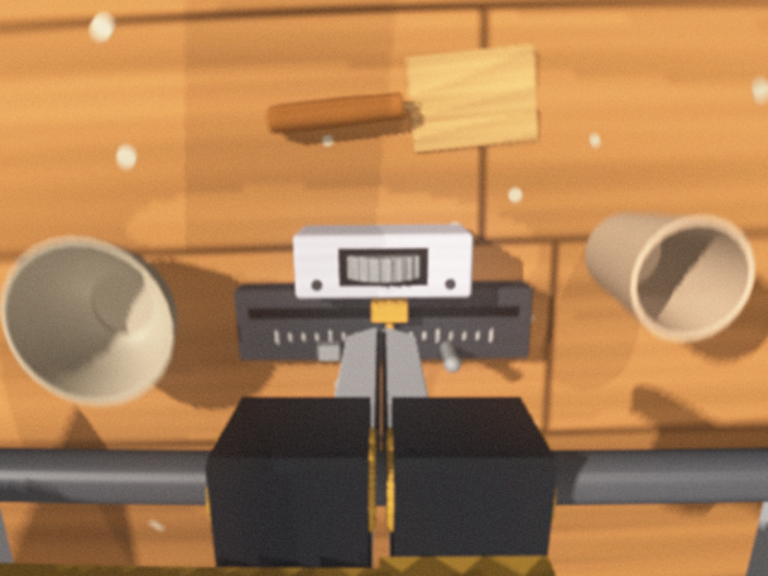

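The wrist view shows the wheel at (384,269) and the shut fingertip at (381,333), still well above it. The pointer is at (389,311), the pin's top at (452,362), and nothing has been disturbed.

Run:
```python
import pickle,numpy as np
from h import *
from station import telemetry
c=pickle.load(open("w1.pkl","rb"))
for n,u,v,z in [("w",384,269,.063),("sl",339,266,.05),("sr",428,266,.05),("screwL",317,285,.05),("screwR",450,284,.05)]: print(n,on(c,(u/1.5,v/1.5),z).round(4))
```

```text
w [0.5916 0.1438 0.063 ]
sl [0.5919 0.1138 0.05  ]
sr [0.593  0.1732 0.05  ]
screwL [0.6047 0.0984 0.05  ]
screwR [0.6057 0.1881 0.05  ]
```

carry_out --plan '[[[0,-8,25,0,0,0,0],[0,0,25,0,0,0,0],[0,0,25,0,0,0,0],[0,0,25,0,0,0,0],[0,0,20,0,0,0,0],[0,0,10,0,0,0,0],[0,0,0,0,0,0,0]]]'

```text
time_s: 2.4
ee_pos: [0.5896, 0.1336, 0.0732]
eef_rot: [-3.141, -0.004, 3.117]
force: [-0.2, 0.6, -0.4]
grip_width: 0.0005
grip_force: 0.0
```

carry_out --plan '[[[-1.5,0,4,0,0,0,0],[0,0,4,0,0,0,0],[0,0,2,0,0,0,0],[0,0,1,0,0,0,0],[0,0,0,0,0,0,0]]]'

```text
time_s: 2.82
ee_pos: [0.5923, 0.1337, 0.0647]
eef_rot: [3.141, 0.0, 3.119]
force: [0.0, 0.4, -0.7]
grip_width: 0.0003
grip_force: 0.0
```

carry_out --plan '[[[0,0,1,0,0,0,0],[0,0,1,0,0,0,0],[0,0,0,0,0,0,0]]]'

```text
time_s: 3.07
ee_pos: [0.5921, 0.1337, 0.0624]
eef_rot: [-3.142, 0.0, 3.119]
force: [1.1, 0.2, -0.7]
grip_width: 0.0004
grip_force: 0.0
```

carry_out --plan '[[[0,0,1,0,0,0,0],[0,0,0,0,0,0,0]]]'

```text
time_s: 3.23
ee_pos: [0.5922, 0.1337, 0.0614]
eef_rot: [3.142, 0.0, 3.119]
force: [0.4, 0.1, 0.6]
grip_width: 0.0004
grip_force: 0.1
```

carry_out --plan '[[[0,0,1,0,0,0,0],[0,0,0,0,0,0,0]]]'

```text
time_s: 3.4
ee_pos: [0.5923, 0.1336, 0.0611]
eef_rot: [-3.141, 0.0, 3.119]
force: [-2.9, -1.1, 6.5]
grip_width: 0.0006
grip_force: 3.0
```

carry_out --plan '[[[0,2,-0.4,0,0,0,0],[0,2,-0.3,0,0,0,0],[0,2,-0.2,0,0,0,0],[0,2,-0.1,0,0,0,0],[0,2,0,0,0,0,0],[0,2,0.1,0,0,0,0],[0,2,0.2,0,0,0,0],[0,2,0.3,0,0,0,0],[0,2,0.4,0,0,0,0],[0,0,0,0,0,0,0]]]'

```text
time_s: 4.23
ee_pos: [0.593, 0.1525, 0.0618]
eef_rot: [3.141, 0.002, 3.119]
force: [-3.8, 3.7, 10.9]
grip_width: -0.0001
grip_force: 5.9
```

```bash
cat > m.py <<'E'
import numpy as np,cv2,pickle,sys
from h import *
from station import optics
g=-.0238;Rg=R.from_euler("z",g).as_matrix()
def meas(c,z=.036):
    m=brass(np.ascontiguousarray(c["pixels"]));m[:, :200]=0;m[:,340:]=0;m[:125]=0;m[175:]=0
    n,l,st,ce=cv2.connectedComponentsWithStats(m);i=1+np.argmax(st[1:,4])
    ys,xs=np.nonzero(l==i); 
    return ce[i],st[i],(on(c,ce[i],z)@Rg*1000)[:2].round(1)
if __name__=="__main__":
    print("start",meas(pickle.load(open("c0.pkl","rb"))["top"]))
    c=optics.camera("scene" if 0 else "top");pickle.dump(c,open("c1.pkl","wb"));print("now",meas(c))
E
python3 m.py
```

```text
start (array([258.61748634, 158.68852459]), array([251, 146,  16,  20, 183], dtype=int32), array([625.7, 159.8]))Traceback (most recent call last):
  File "m.py", line 12, in <module>
    c=optics.camera("scene" if 0 else "top");pickle.dump(c,open("c1.pkl","wb"));print("now",meas(c))
                                                                                            ~~~~^^^
  File "m.py", line 7, in meas
    n,l,st,ce=cv2.connectedComponentsWithStats(m);i=1+np.argmax(st[1:,4])
                                                      ~~~~~~~~~^^^^^^^^^^
    return _wrapfunc(a, 'argmax', axis=axis, out=out, **kwds)
    return bound(*args, **kwds)
ValueError: attempt to get argmax of an empty sequence
```

The gripper hides the pointer from above, so I'll lift off, move back, and use the scene camera.

carry_out --plan '[[[0,0,-8,0,0,0,0],[0,-9,0,0,0,0,0],[0,-9,0,0,0,0,0],[0,0,0,0,0,0,0]]]'

```text
time_s: 4.62
ee_pos: [0.5921, 0.1317, 0.0682]
eef_rot: [-3.141, -0.0, 3.117]
force: [-1.2, 0.1, 0.1]
grip_width: 0.0005
grip_force: 0.0
```

```bash
cat > m.py <<'E'
import numpy as np,cv2,pickle
from h import *
from station import optics
g=-.0238;Rg=R.from_euler("z",g).as_matrix()
def meas(c,z=.036):
    m=brass(np.ascontiguousarray(c["pixels"]));k=np.zeros_like(m);k[170:260,210:340]=1;m*=k
    n,l,st,ce=cv2.connectedComponentsWithStats(m);i=1+np.argmax(st[1:,4])
    return ce[i].round(1),st[i],(on(c,ce[i],z)@Rg*1000)[:2].round(1)
if __name__=="__main__":
    print("start",meas(pickle.load(open("c0.pkl","rb"))["scene"]))
    c=optics.camera("scene");pickle.dump(c,open("c1.pkl","wb"))
    import time
    cv2.imwrite("pics/s%d.png"%time.time(),cv2.resize(c["pixels"][160:290,190:350,::-1],None,fx=4,fy=4,interpolation=cv2.INTER_CUBIC))
    print("now",meas(c))
E
python3 m.py; ls pics
```

```text
crop1.png
scene0.png
top0.png
w1.pngTraceback (most recent call last):
  File "m.py", line 10, in <module>
    print("start",meas(pickle.load(open("c0.pkl","rb"))["scene"]))
                  ~~~~^^^^^^^^^^^^^^^^^^^^^^^^^^^^^^^^^^^^^^^^^^^
  File "m.py", line 7, in meas
    n,l,st,ce=cv2.connectedComponentsWithStats(m);i=1+np.argmax(st[1:,4])
                                                      ~~~~~~~~~^^^^^^^^^^
    return _wrapfunc(a, 'argmax', axis=axis, out=out, **kwds)
    return bound(*args, **kwds)
ValueError: attempt to get argmax of an empty sequence
```

Run:
```python
import pickle,cv2,numpy as np
p=pickle.load(open("c0.pkl","rb"))["scene"]["pixels"];h=cv2.cvtColor(np.ascontiguousarray(p),cv2.COLOR_RGB2HSV)
print(h[212:226,262:284:3].tolist())
```

```text
[[[170, 6, 134], [17, 99, 121], [18, 160, 198], [18, 159, 197], [18, 160, 198], [19, 157, 208], [16, 102, 85], [135, 11, 45]], [[11, 21, 135], [18, 161, 169], [18, 157, 200], [18, 160, 199], [18, 160, 199], [18, 156, 204], [17, 142, 131], [165, 12, 41]], [[18, 127, 154], [18, 161, 198], [18, 158, 203], [18, 160, 198], [18, 158, 202], [18, 159, 192], [18, 151, 113], [150, 53, 24]], [[18, 160, 203], [18, 159, 202], [18, 159, 200], [18, 156, 201], [18, 160, 202], [19, 160, 155], [18, 163, 108], [30, 13, 20]], [[18, 161, 189], [18, 156, 208], [18, 161, 201], [18, 159, 204], [19, 162, 189], [18, 156, 131], [18, 155, 107], [140, 85, 18]], [[18, 161, 135], [18, 157, 219], [18, 159, 201], [18, 163, 199], [18, 158, 142], [18, 155, 133], [18, 159, 106], [120, 29, 26]], [[18, 159, 128], [18, 156, 206], [18, 159, 210], [18, 159, 175], [18, 160, 131], [18, 156, 131], [18, 151, 110], [120, 6, 42]], [[18, 154, 103], [18, 159, 178], [18, 156, 212], [18, 156, 134], [17, 153, 130], [18, 155, 133], [17, 144, 106], [60, 6, 43]], [[18, 155, 102], [18, 159, 180], [18, 155, 170], [18, 162, 132], [18, 160, 134], [18, 158, 163], [23, 43, 53], [0, 0, 43]], [[17, 140, 91], [18, 159, 180], [18, 159, 170], [18, 159, 133], [19, 155, 135], [18, 158, 203], [17, 124, 123], [165, 10, 49]], [[15, 79, 58], [19, 160, 186], [18, 159, 167], [18, 153, 132], [19, 150, 95], [18, 160, 196], [18, 156, 194], [8, 29, 71]], [[105, 11, 45], [19, 152, 178], [18, 157, 166], [18, 157, 130], [18, 97, 63], [18, 156, 189], [18, 158, 219], [17, 96, 119]], [[130, 18, 42], [16, 135, 85], [18, 159, 170], [17, 143, 114], [90, 6, 46], [18, 148, 165], [18, 158, 210], [18, 138, 144]], [[30, 19, 27], [150, 18, 28], [19, 154, 156], [150, 16, 49], [120, 9, 55], [18, 93, 107], [18, 159, 186], [18, 123, 124]]]
```

```bash
sed -i 's/(15,170,130),(28,255,255)/(15,130,85),(23,255,255)/; s/^    h=/    px=np.ascontiguousarray(px); h=/' h.py; sed -i 's/k\[170:260,210:340\]=1/k[190:240,255:340]=1/' m.py; python3 m.py; ls pics
```

```text
start (array([271.7, 217.7]), array([261, 209,  23,  18, 264], dtype=int32), array([632.2, 156.2]))
now (array([280.7, 212.9]), array([270, 205,  22,  17, 247], dtype=int32), array([632.4, 175. ]))
crop1.png
s1796241309.png
scene0.png
top0.png
w1.png
```

The first stroke moved the pointer 18.8 mm with no slip. I'll repeat it, then retreat upward to measure.

carry_out --plan '[[[0,0,6,0,0,0,0],[0,0,2,0,0,0,0],[0,0,0,0,0,0,0],[0,2,-0.4,0,0,0,0],[0,2,-0.3,0,0,0,0],[0,2,-0.2,0,0,0,0],[0,2,-0.1,0,0,0,0],[0,2,0,0,0,0,0],[0,2,0.1,0,0,0,0],[0,2,0.2,0,0,0,0],[0,2,0.3,0,0,0,0],[0,2,0.4,0,0,0,0],[0,0,0,0,0,0,0],[0,0,-8,0,0,0,0],[0,-9,0,0,0,0,0],[0,-3,0,0,0,0,0],[0,0,0,0,0,0,0]]]'

```text
time_s: 6.08
ee_pos: [0.5921, 0.1386, 0.0681]
eef_rot: [-3.141, -0.001, 3.118]
force: [0.1, -0.1, -0.1]
grip_width: 0.0005
grip_force: 0.0
```

```bash
python3 m.py; ls -t pics|head -1; cp pics/$(ls -t pics|head -1) pics/last.png
```

```text
start (array([271.7, 217.7]), array([261, 209,  23,  18, 264], dtype=int32), array([632.2, 156.2]))
now (array([289.9, 207.7]), array([280, 197,  21,  20, 243], dtype=int32), array([632. , 195.3]))
s1796241331.png
```

View pics/last.png

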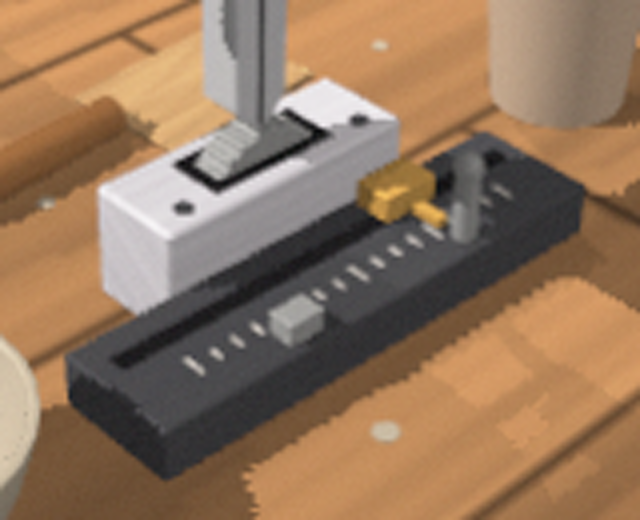

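The crop shows the tongue's tip at about (440,217), just short of the pin's foot at (465,235). About 4 mm remains. I'll back off clear of the top camera to get a precise figure.

carry_out --plan '[[[0,0,-25,0,0,0,0],[0,0,-25,0,0,0,0],[0,0,-25,0,0,0,0],[0,0,-25,0,0,0,0],[0,-30,0,0,0,0,0],[0,-30,0,0,0,0,0],[0,-30,0,0,0,0,0],[0,-30,0,0,0,0,0],[0,-30,0,0,0,0,0],[0,-30,0,0,0,0,0],[0,-30,0,0,0,0,0],[0,0,0,0,0,0,0]]]'

```text
time_s: 7.13
ee_pos: [0.5871, -0.0747, 0.1681]
eef_rot: [-3.141, -0.0, 3.115]
force: [0.5, 0.6, -0.5]
grip_width: 0.0004
grip_force: 0.0
```

Run:
```python
from station import optics
import cv2,pickle
c=optics.camera("top");pickle.dump(c,open("t2.pkl","wb"))
px=c["pixels"][125:210,185:335]
cv2.imwrite("pics/t2.png",cv2.resize(px[:,:,::-1],None,fx=5,fy=5,interpolation=cv2.INTER_CUBIC))
```

```text
(no output)
```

View pics/t2.png

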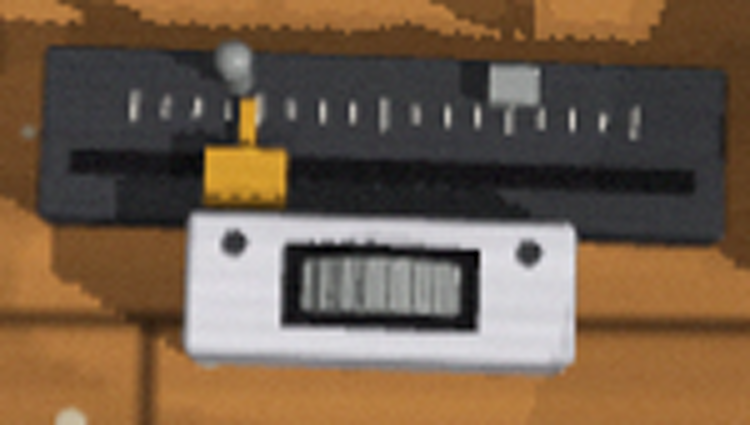

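In the top crop the tongue is at (248,118) and the pin's ball at (234,60). The pointer is a few mm short of level.

Run:
```python
import pickle,numpy as np,cv2
from h import *
t=pickle.load(open("t2.pkl","rb"));g=-.0238;Rg=R.from_euler("z",g).as_matrix()
w=np.array([.5908,.1425,0])
px=np.ascontiguousarray(t["pixels"]);m=brass(px);m[:140]=0;m[170:]=0;m[:,220:225]=0
ys,xs=np.nonzero(m[140:170,220:250]);ys+=140;xs+=220
for v in range(ys.min(),ys.max()+1): print(v,xs[ys==v].min(),xs[ys==v].max(),end="; ")
print()
# intensity-weighted (saturation) tongue centre
h=cv2.cvtColor(px,cv2.COLOR_RGB2HSV).astype(float)
for v in range(146,153):
    s=np.clip(h[v,228:242,1]*h[v,228:242,2]/255-40,0,None);u=(s*np.arange(228,242)).sum()/s.sum()
    for z in (.030,.034): print(v,round(u,2),((on(t,(u,v),z)-w)@Rg*1000)[:2].round(1),end=" ")
    print()
gr=px.mean(2)
print(gr[131:147,225:241].astype(int))
for u,v,z in [(231.3,136.6,.056),(231.3,137,.056)]: print(((on(t,(u,v),z)-w)@Rg*1000).round(1))
```

```text
145 233 235; 146 233 235; 147 233 235; 148 233 235; 149 233 235; 150 233 235; 151 233 235; 152 233 235; 153 233 235; 154 226 238; 155 226 241; 156 226 242; 157 226 242; 158 226 242; 159 226 241; 160 226 241; 161 226 241; 162 226 241; 163 226 241; 164 226 241; 165 226 241; 
146 234.16 [58.4 42.6] 146 234.16 [57.7 42.5] 
147 234.12 [56.8 42.6] 147 234.12 [56.  42.5] 
148 234.03 [55.2 42.7] 148 234.03 [54.4 42.5] 
149 234.04 [53.6 42.6] 149 234.04 [52.8 42.4] 
150 234.07 [52.  42.5] 150 234.07 [51.3 42.3] 
151 234.05 [50.4 42.5] 151 234.05 [49.7 42.3] 
152 234.12 [48.8 42.3] 152 234.12 [48.1 42.1] 
[[ 60  60  59  58  62  59  60  64  62  61  60  66  63  64  63  62]
 [ 60  61  62  62  63  64  67  66  60  64  65  61  64  66  59  62]
 [ 56  61  60  65  71  79  86  88  79  66  58  60  60  64  61  59]
 [ 61  58  57  70  91 113 122 130 127  93  67  55  58  59  60  60]
 [ 36  41  41  77 104 135 140 148 146 132  73  47  50  48  57  54]
 [ 35  37  44  80 114 137 152 165 162 145  85  58  53  60  56  54]
 [ 36  40  42  80 114 138 154 184 173 151  80  55  57  58  57  58]
 [ 36  38  37  68 107 136 148 153 156 133  77  62  56  59  58  57]
 [ 39  35  34  46  84 117 132 137 138 127  79  59  55  54  59  57]
 [ 43  45  38  38  55 105 115 123 115 113  85  61  57  61  56  59]
 [ 60  58  57  48  49  65  83 102 110 117  86  62  59  62  60  58]
 [ 59  57  57  55  55  60  81  96 110 113  72  56  59  56  60  59]
 [ 59  54  59  58  53  56  70  83 101  79  57  77  74  60  54  54]
 [ 69  55  57  59  57  57  42  40  75  76  77 134 106  65  58  58]
 [ 98  58  58  57  52  94  53  36 115 123 124 156 114  65  57  57]
 [ 98  60  59  57  59 117  56  35 129 139 138 157 115  69  59  56]]
[67.9 46.4 56. ]
[67.3 46.4 56. ]
```

About 3.5 mm remains along +y. I'll go back over the crown for a short final stroke.

carry_out --plan '[[[0,30,0,0,0,0,0],[0,30,0,0,0,0,0],[0,30,0,0,0,0,0],[0,30,0,0,0,0,0],[0,30,0,0,0,0,0],[0,30,0,0,0,0,0],[0,32,0,0,0,0,0],[0,0,25,0,0,0,0],[0,0,25,0,0,0,0],[0,0,25,0,0,0,0],[0,0,20,0,0,0,0],[0,0,7,0,0,0,0],[0,0,2,0,0,0,0],[0,0,0,0,0,0,0]]]'

```text
time_s: 8.35
ee_pos: [0.5924, 0.1422, 0.0648]
eef_rot: [3.142, 0.0, 3.119]
force: [0.2, -1.1, 0.5]
grip_width: 0.0004
grip_force: 0.0
```

carry_out --plan '[[[0,-1,1,0,0,0,0],[0,0,1,0,0,0,0],[0,0,0.5,0,0,0,0],[0,0,0,0,0,0,0]]]'

```text
time_s: 8.68
ee_pos: [0.5928, 0.1407, 0.0629]
eef_rot: [3.141, 0.002, 3.119]
force: [-0.5, -1.2, 4.4]
grip_width: 0.0003
grip_force: 2.0
```

Contact at 4.4 N. I'll press a little more, stroke 3.5 mm and lift away.

carry_out --plan '[[[0,0,0.5,0,0,0,0],[0,0,0,0,0,0,0],[0,1.5,0,0,0,0,0],[0,1,0,0,0,0,0],[0,1,0,0,0,0,0],[0,0,0,0,0,0,0],[0,0,0,0,0,0,0]]]'

```text
time_s: 9.27
ee_pos: [0.593, 0.1443, 0.0629]
eef_rot: [3.141, 0.002, 3.119]
force: [-2.6, -1.0, 10.5]
grip_width: 0.0004
grip_force: 5.3
```

carry_out --plan '[[[0,0,-5,0,0,0,0],[0,0,-25,0,0,0,0],[0,0,-25,0,0,0,0],[0,0,-25,0,0,0,0],[0,0,-20,0,0,0,0],[0,-30,0,0,0,0,0],[0,-30,0,0,0,0,0],[0,-30,0,0,0,0,0],[0,-30,0,0,0,0,0],[0,-30,0,0,0,0,0],[0,-30,0,0,0,0,0],[0,-30,0,0,0,0,0],[0,0,0,0,0,0,0]]]'

```text
time_s: 10.35
ee_pos: [0.5873, -0.0701, 0.1616]
eef_rot: [-3.141, 0.0, 3.115]
force: [0.1, 0.0, -0.6]
grip_width: 0.0005
grip_force: 0.0
```

Run:
```python
from station import optics
import cv2,pickle,numpy as np
from h import *
g=-.0238;Rg=R.from_euler("z",g).as_matrix();w=np.array([.5908,.1425,0])
t=optics.camera("top");px=np.ascontiguousarray(t["pixels"]);h=cv2.cvtColor(px,cv2.COLOR_RGB2HSV).astype(float)
for v in range(147,152):
    s=np.clip(h[v,224:242,1]*h[v,224:242,2]/255-40,0,None);u=(s*np.arange(224,242)).sum()/s.sum()
    print(v,round(u,2),((on(t,(u,v),.032)-w)@Rg*1000)[:2].round(1))
gr=px.mean(2)[134:139,222:242]
print(gr.astype(int))
for u in (231.5,231.75): print(((on(t,(u,136.3),.056)-w)@Rg*1000).round(1))
cv2.imwrite("pics/t3.png",cv2.resize(px[125:210,185:335,::-1],None,fx=5,fy=5,interpolation=cv2.INTER_CUBIC))
```

```text
147 232.02 [56.3 45.9]
148 231.99 [54.7 45.8]
149 232.0 [53.1 45.8]
150 231.98 [51.5 45.7]
151 231.81 [49.9 45.9]
[[ 58  62  59  59  56  61  74  91 110 126 127 128  95  62  59  59  57  61
   60  61]
 [ 39  34  39  38  41  40  81 108 136 142 147 147 132  69  46  47  47  56
   56  54]
 [ 34  36  35  32  37  44  81 113 138 153 165 161 147  87  55  51  58  57
   58  55]
 [ 43  34  38  39  37  40  75 115 138 156 184 178 151  83  57  54  61  61
   61  60]
 [ 59  46  42  38  35  40  66 105 133 150 156 158 134  73  58  62  58  56
   59  58]]
[68.4 46.1 56. ]
[68.4 45.7 56. ]
```

View pics/t3.png

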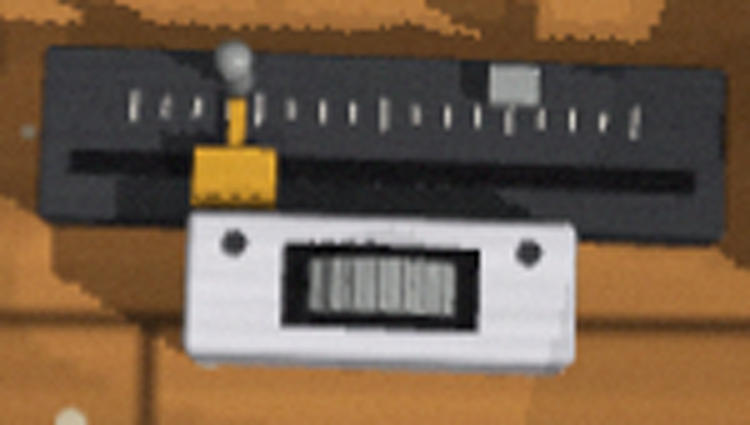

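The tongue at (237,118) points at the pin's foot at (238,88) and its ball at (234,60). In gauge y both measure about 45.8 to 46 mm. The finger is clear, so I'll hand in.

```bash
python3 -c "from station import ctrl; print(ctrl.hand_in())"
```

```text
the job is handed in; nothing more can be done
None
```

I rolled the thumbwheel until the pointer measured level with the tall pin (within about 0.5 mm by the top camera), took the finger clear without going near the cup, and handed the job in at about 10 s.

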